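# Load the flanged collar and sleeve on the leaning build post and swing the keeper over

### The arm

A 7-joint arm with a two-finger parallel gripper is mounted at the origin on the work surface. World frame = base frame: x ahead of the robot, y to its left, z up, the work surface at z = 0. Lengths are in m, angles in rad, forces in N, time in s.
With the tool pointing down it reaches from about 0.425 to 0.875 m from the base axis. Payload 4.7 kg.
Tool frame: the origin (TCP) lies between the finger pads; the fingertips stand 19 mm ahead of it and the grasp point (between the pads) is the TCP (ctrl.tip_extent is the distance from the TCP to the fingertips, in m); z points along the fingers, y is the line along which they close (so a half turn about z gives the same grasp; the last joint's range is limited). The gripper opens to 87 mm and grips with 3 to 60 N. Pads are 19 mm wide; open, the fingers measure 117 mm over their backs; the gripper's body (75 mm by 190 mm) begins 51 mm behind the grasp point.
Start: joints at [1.147, 0.321, -0.07, 1.45, 0.023, 1.371, -0.057], TCP at [0.276, -0.589, 0.242] pointing down, gripper open.
Joint ranges: [-2.86, 2.86], [-0.3, 2.09], [-1.38, 1.24], [0.06, 2.45], [-1.56, 4.7], [0.09, 2.05], [-2.69, 2.69]. Speed limits (rad/s): [2.57, 2.57, 3.14, 3.14, 3.14, 3.14, 3.14].

### API

Orientations are given as a rotation vector (axis times angle).
In Python, from bench import ctrl gives the robot as it stands.
- The arm moves only by the shell command python3 -m crank 'ROWS' [OPENING] [FORCE]. ROWS is JSON, a list of rows, each an object of numbers: "tx", "ty", "tz": the shift along the tool's x, y, z in mm; "turn": the turn about the tool's z in units of 5 degrees (1.0 is 5 degrees). In form: [{"tx": .., "ty": .., "tz": .., "turn": ..}, ...]. A call has 1 to 5 rows; each row is the pose to reach, as a shift and turn from the pose commanded when the call began, along the tool's axes at that moment; what a row does not reach only later rows make up. A row lasts 1/8 s, in which the tool goes at most 62.5 mm and 10.7 degrees, less where a joint would pass 70% of its speed; a pose out of reach is approached as far as the arm can. A call with a gripper value outside its range is refused whole. OPENING is the finger opening in mm, from 0 to 87, set as the call begins (- or left out, the last holds). The fingers move at their own pace and stop on an object; FORCE is the grip in N (left out, the last holds). Time passes only in rows, so rows that repeat a pose let the fingers close. It gives the time, the measured TCP pose, the force, the opening and the grip force at its end, in the units of the state.
- ctrl.get_state(): the state, without advancing time (a new reading comes with each control period).
- ctrl.get_image(name): name is "scene" or "top" or "wrist"; returns (picture, depth): 480x640x3 uint8, red, green, blue; 480x640 float32, m along the optical axis (not along the pixel's ray), 0 where there is no reading.
- ctrl.camera_model(name): a dict with "intrinsics" (3x3 intrinsics, pixels), "origin" and "orientation" of the camera in the world. Camera axes: x right, y down, z forward; pixel columns grow to the right and rows downward; lengths in m; the calibration is good to about 2 mm. A picture is of the moment at which its call begins: read the wrist's pose just before it. camera_model takes no time and is no camera call; for the wrist camera it gives the pose at the moment of the call.
- ctrl.close_job(): hands the job in; it is judged then, once.
Trained networks look in the newest picture that a camera, given by its name, has taken for a name from the list of things; names that differ only in an ending like _2 or _b are one class to them, and where a whole thing is asked for, a point or a joint stands for the part that bears it (a point fixed in the world has none). Each returns a list of dicts, best first, with "confidence" (0 to 1); they miss things now and then, are a little off and sometimes report something else, mostly with a low value. They report only what shows in the picture. A call takes as long as a camera call.
- ctrl.recognise(camera, query): "xyz" ([x, y, z] in m, in world coordinates, good to about 4 mm: the middle of the surface that is visible of it).
- ctrl.mark_of(camera, query): "xyz" ([x, y, z] in m, in world coordinates, good to about 4 mm: a listed point, or the origin of a listed thing).
The state is a dict: "time": time; "joint_positions": joint angles; "qd": joint speeds; "joint_torque": joint torques, N m; "position": TCP position; "tool_rot": TCP orientation; "ft_force": force on the tool from outside, world axes, zero at the start; "torque": the same for the moment, N m; "grip_width": opening from 0.0 (shut) to 1.0 (fully open); "grip_force": force on a finger pad.
Only numpy, scipy, OpenCV 4.12 (cv2) and the standard library are available. Lean on these libraries where they do the work, as an engineer would, in place of code of your own. Each camera call takes 0.05 s, during which the arm holds its last target. There are 200 camera calls.

### The job

Thread the flanged collar, flange down, onto the leaning post of the sloping build stand until it is fully home on the plate, then thread the plain sleeve fully home on top of it, guiding each down the post rather than letting it drop. Then swing the keeper lever across until its black pin stands in line with the post, so that the stack is kept on, and let go. Leave the reducer, the strainer pot and the spanner where they are.

Things in the scene. Friction and masses are not known exactly. Their poses are not given: they have to be found in the camera images.
- stand: Fixed steel stand, about 135 x 215 mm footprint, with a top plate sloping 30 degrees that faces up and to the robot's left and front. Origin on the table directly below the foot of its post; the plate reaches 80 mm to the -y side and 136 mm to the +y side of it. Its z is up; its -x is the way the post leans.
- post: Steel post square to the sloping plate: it leans 30 degrees from vertical. Origin at the post's foot on the plate surface (75 mm above the table); z along the post to its tip, x up the slope (away from where it leans), y level, toward the keeper column. Post 23 mm diameter, 100 mm long (30 mm longer than the collar), its last 8 mm tapered to 15 mm.
- collar: Flanged steel collar, loose, standing on its flange: flange 84 mm diameter and 12 mm thick at the bottom, neck 46 mm outer diameter, 70 mm tall overall, bore 27 mm right through. Origin at the centre of its flange's underside, z along the bore up through the neck. About 0.6 kg.
- sleeve: Plain straight steel sleeve, loose, standing on end: 60 mm outer diameter, 50 mm tall, bore 27 mm. Origin at the centre of the end it starts on, z along the bore. About 0.6 kg. Either end may go first.
- sleeve_mid (a point): Centre of the sleeve, on its axis half way up (25 mm from either end).
- keeper (a joint): Angle of the keeper lever about its column, rad, range -0.6 to 2.2. 0 = its arm lies straight across over the post, black pin in line with the post's axis; positive = swung away down the slope, the way the post leans (stands at 1.4 to 1.95 at the start). Stays where it is left.
- keeper_pin (a point): Grip point on the keeper's black upright pin: 18 mm diameter, parallel to the post, standing 55 mm up from the arm near its free end, 90 mm from the pivot. The point lies on the pin's axis 35 mm above the arm's top face and 20 mm below the pin's top.
- keeper_pivot (a point): Point on the keeper's pivot axis level with the pin's grip point: on the axis of the keeper's column (22 mm diameter, 125 mm tall), which stands parallel to the post, 90 mm from it on the post's +y side. The arm is 26 mm wide, 10 mm thick; its underside travels 125 mm above the plate, 5 mm above a stack that is fully home.
- reducer: Bystander: loose steel cone-shaped reducer, 100 mm wide at the foot, 116 mm tall. Origin at the centre of its underside.
- strainer: Bystander: loose steel pot, 110 mm wide, 75 mm tall. Origin at the centre of its underside.
- spanner: Bystander: loose spanner lying flat, 190 mm long. Origin at its underside near mid-length.

How it is judged:
By the outcome, as a careful person would: the job done as asked, in the order asked, and still so for the second after the job is handed in, with the robot touching nothing.
It also fails if it takes over 72 s, if anything falls off the work surface, if the arm or the gripper's body presses on something with over 40 N, if the wrist force passes 120 N, or if a joint passes its speed limit or range.

## Working session

There is one attempt and no reset: what is moved stays moved. The work goes in short steps, Python scripts to look and compute and a shell command to move; the robot and the scene stay as the last step left them, time stands still between calls to the robot, and variables do not carry over. Pictures are saved under pics/ and viewed, at most 10 in all, crops included, and the job is handed in when it is done.

```bash
mkdir -p pics; ls; cat > h.py <<'E'
import numpy as np,cv2
from bench import ctrl
from scipy.spatial.transform import Rotation as R
def snap(c,f):
    im,d=ctrl.get_image(c); cv2.imwrite('pics/'+f,im[:,:,::-1]); return im,d
def world(c,d,u,v):
    m=ctrl.camera_model(c); K=np.array(m['intrinsics']); o=np.array(m['orientation']); 
    Rm=o if o.shape==(3,3) else R.from_rotvec(o).as_matrix()
    z=d[v,u]; p=np.stack([(u-K[0,2])/K[0,0]*z,(v-K[1,2])/K[1,1]*z,z],-1)
    return p@Rm.T+np.array(m['origin'])
E
python3 - <<'E'
from h import *
np.set_printoptions(precision=4,suppress=True)
s=ctrl.get_state(); print({k:np.round(v,4) for k,v in s.items()},ctrl.tip_extent)
print(R.from_rotvec(s['tool_rot']).as_matrix())
for c in ['scene','top']:
    im,d=snap(c,c+'0.png'); np.save(c+'0.npy',d)
    m=ctrl.camera_model(c); print(c,m)
    for q in ['stand','post','collar','sleeve','sleeve_mid','keeper_pin','keeper_pivot','reducer','strainer','spanner']:
        print(c,q,[(np.round(r['xyz'],4),round(r['confidence'],2)) for r in ctrl.mark_of(c,q)[:2]])
E
```

```text
pics
{'time': np.float64(0.0), 'joint_positions': array([ 1.1471,  0.3218, -0.0701,  1.4517,  0.0226,  1.3708, -0.0569]), 'qd': array([-0.0019, -0.0003,  0.0004, -0.0012,  0.0006, -0.0009,  0.    ]), 'joint_torque': array([  0.0001, -49.1283,  -0.4037, -31.2535,  -0.0639,   0.0435,
         0.0002]), 'position': array([ 0.2753, -0.5883,  0.2405]), 'tool_rot': array([-3.0648, -0.6819,  0.0008]), 'ft_force': array([ 0.7092,  0.6177, -0.1383]), 'torque': array([-0.034 , -0.0046, -0.0012]), 'grip_force': np.float64(0.0), 'grip_width': np.float64(0.9963)} 0.019
[[ 0.9057  0.424  -0.0009]
 [ 0.424  -0.9057  0.0017]
 [-0.0001 -0.0019 -1.    ]]
scene {'intrinsics': array([[485.694 ,   0.    , 314.6151],
       [  0.    , 485.694 , 241.8443],
       [  0.    ,   0.    ,   1.    ]]), 'origin': array([ 1.3711, -0.1157,  1.0724]), 'orientation': array([-1.939 , -1.5853,  0.5893])}
scene stand [(array([ 0.5546,  0.0277, -0.001 ]), 0.61)]
scene post [(array([0.5575, 0.0318, 0.071 ]), 0.57)]
scene collar [(array([ 0.5776, -0.2837, -0.0006]), 0.81)]
scene sleeve [(array([ 0.4183, -0.2839,  0.0013]),
[... 754 characters left out ...]
1, 0.002 ]), 0.75)]
top post [(array([0.5549, 0.0315, 0.0747]), 0.94)]
top collar [(array([ 0.575 , -0.2822,  0.0037]), 0.96), (array([0.674 , 0.0681, 0.2228]), 0.25)]
top sleeve [(array([ 0.4167, -0.2754,  0.0007]), 0.93), (array([ 0.7783, -0.1124,  0.004 ]), 0.54)]
top sleeve_mid [(array([ 0.417 , -0.2787,  0.0219]), 0.73), (array([0.5533, 0.0305, 0.001 ]), 0.47)]
top keeper_pin [(array([0.724 , 0.1347, 0.1838]), 0.71)]
top keeper_pivot [(array([0.6725, 0.074 , 0.224 ]), 0.79)]
top reducer [(array([ 0.5528,  0.4757, -0.0007]), 0.97)]
top strainer [(array([ 0.7771, -0.1105,  0.0047]), 0.81), (array([ 0.5543,  0.4771, -0.0025]), 0.56)]
top spanner [(array([ 0.3925,  0.2823, -0.0009]), 0.71)]
```

View pics/scene0.png

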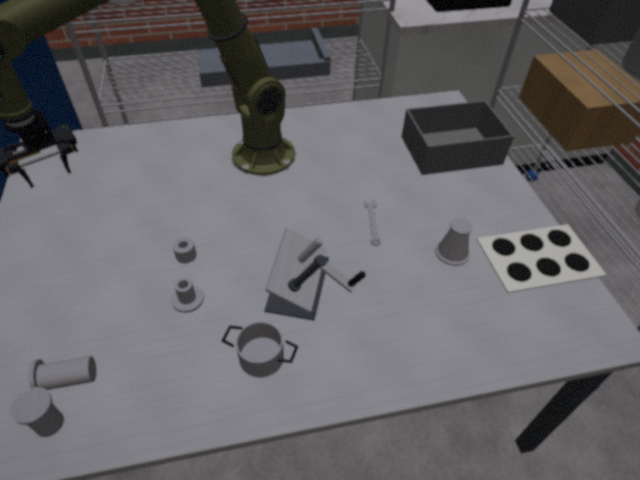

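View pics/top0.png

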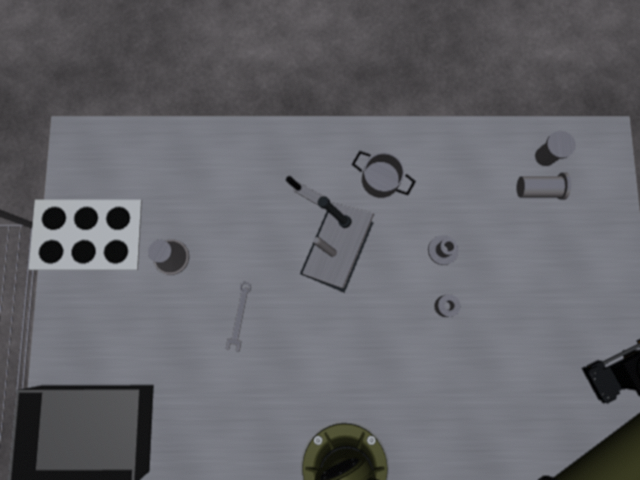

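The pictures agree with the networks. In the top view the collar is at (443,250), the sleeve at (447,306), the post at (325,245) and the keeper hub at (330,205), with its pin at (292,182). The strainer is at (382,175), clear of the stand. Next I'll refine the geometry from depth.

```bash
cat >> h.py <<'E'
F=np.array([0.5545,0.0312,0.075]); az=np.radians(66.4)
L=np.array([np.cos(az),np.sin(az),0]); Y=np.array([L[1],-L[0],0]); Z=np.array([0,0,1.])
P=.5*L+np.sqrt(.75)*Z; D=np.sqrt(.75)*L-.5*Z   # post axis, downslope
def cloud(c,d):
    v,u=np.nonzero(d>0); return world(c,d,u,v)
def sf(p): q=np.asarray(p)-F; return np.stack([q@D,q@Y,q@P],-1)*1000   # downslope, y, along post (mm)
E
python3 - <<'E'
from h import *
from scipy.optimize import least_squares
np.set_printoptions(precision=1,suppress=True)
for c in ['scene','top']:
    W=cloud(c,np.load(c+'0.npy')); q=sf(W)
    pl=W[(abs(q[:,2])<6)&(abs(q[:,0])<70)&(q[:,1]>-75)&(q[:,1]<125)]
    ctr=pl.mean(0); n=np.linalg.svd(pl-ctr)[2][2]; n*=np.sign(n[2]); print(c,'plate',len(pl),'n',np.round(n,3),'az',np.degrees(np.arctan2(n[1],n[0])),'tilt',np.degrees(np.arccos(n[2])),'off',sf(ctr))
    def cyl(lo,hi,y0,r,nm):
        m=(q[:,2]>lo)&(q[:,2]<hi)&(np.hypot(q[:,0],q[:,1]-y0)<r+10); a=q[m]
        f=lambda x: np.hypot(a[:,0]-x[0],a[:,1]-x[1])-r
        s=least_squares(f,[0,y0],loss='soft_l1',f_scale=1.5); print(nm,m.sum(),s.x,'rms',np.sqrt(np.mean(s.fun**2)))
    cyl(15,88,0,11.5,'post'); cyl(15,115,90,11,'column')
    m=(q[:,2]>118)&(np.hypot(q[:,0],q[:,1]-90)<30); a=q[m]; print('hub',len(a),np.percentile(a,[1,50,99],axis=0))
    t=(abs(q[:,0])<15)&(abs(q[:,1])<15)&(q[:,2]>20); print('posttop',np.percentile(q[t,2],[90,99]))
    for nm,ctr,zt,ro,ri in [('collar',(.576,-.283),.070,23,13.5),('sleeve',(.4175,-.279),.05,30,13.5)]:
        m=(np.hypot(W[:,0]-ctr[0],W[:,1]-ctr[1])<.04)&(abs(W[:,2]-zt)<.008); a=W[m]
        print(nm,len(a),'ctr box',(a.min(0)+a.max(0))/2*1000,'mean',a.mean(0)*1000,'ext',(a.max(0)-a.min(0))*1000)
    pin=np.mean([ctrl.mark_of(c,'keeper_pin')[0]['xyz']],0); print('pin',sf(pin))
    # whole gripper extents
E
```

```text
scene plate 2184 n [0.2 0.5 0.9] az 66.93857292102294 tilt 29.98488809184704 off [-10.   35.5  -0.4]
post 164 [-1.3 -0.6] rms 1.3418741870620488
column 242 [-0.3 89.9] rms 1.2772310083531928
hub 218 [[-15.3  76.5 119.2]
 [  3.1  96.8 136.5]
 [ 28.8 107.5 143.6]]
posttop [ 97.5 102.1]
collar 179 ctr box [ 575.  -280.3   68.4] mean [ 575.3 -280.1   68.7] ext [46.4 44.9 12.6]
sleeve 263 ctr box [ 417.9 -280.2   48.8] mean [ 420.5 -279.7   49. ] ext [61.1 58.6 13.7]
pin [ 90.  110.9 171. ]
top plate 2637 n [0.2 0.5 0.9] az 67.2006811137405 tilt 30.134680482042256 off [-10.2  18.9  -1.1]
post 140 [-1.4  1.5] rms 1.2369664818294206
column 192 [-0.6 91.7] rms 1.4565373830783055
hub 174 [[-16.7  76.1 121.2]
 [ -1.2  90.1 137.3]
 [ 28.8 106.3 143.3]]
posttop [ 98.5 101.6]
collar 165 ctr box [ 573.3 -280.8   69.6] mean [ 573.5 -280.7   69.4] ext [44.  45.  14.2]
sleeve 333 ctr box [ 417.5 -280.9   49.7] mean [ 417.9 -280.4   49.8] ext [58.6 60.2 15.3]
pin [ 86.5 113.9 175.6]
```

```bash
cat >> h.py <<'E'
F=F-.0013*D+.0004*Y-.0007*P; az=np.radians(67.0)
L=np.array([np.cos(az),np.sin(az),0]); Y=np.array([L[1],-L[0],0]); P=.5*L+np.sqrt(.75)*Z; D=np.sqrt(.75)*L-.5*Z
def to(x,psi=0,s=None):
    "shift in present tool axes (mm) and turn units to reach world x, closing axis at psi deg (turn) from stand y"
    s=s or ctrl.get_state(); M=R.from_rotvec(s['tool_rot']).as_matrix()
    t=M.T@(np.asarray(x)-s['position'])*1000; y=M[:,1]; cur=np.degrees(np.arctan2(y[1],y[0])); want=np.degrees(np.arctan2(Y[1],Y[0]))-psi
    dt=-((want-cur+90)%180-90); print('to',np.round(x,4),'tx %.1f ty %.1f tz %.1f turn %.2f'%(*t,dt/5))
def st():
    s=ctrl.get_state(); print('t %.2f'%s['time'],'pos',np.round(s['position'],4),'F',np.round(s['ft_force'],1),'T',np.round(s['torque'],2),'w %.1f g %.1f'%(s['grip_width']*87,s['grip_force'])); return s
E
python3 - <<'E'
from h import *
st();print(F,L,Y)
c=np.array([.5742,-.2806,0])
to(c-.004*L+[0,0,.16])
E
```

```text
t 1.20 pos [ 0.2756 -0.5887  0.2416] F [ 0.3 -0.7 -0.4] T [-0.02 -0.   -0.02] w 87.2 g 0.0
[0.5542757  0.02968746 0.07504378] [0.39073113 0.92050485 0.        ] [ 0.92050485 -0.39073113  0.        ]
to [ 0.5726 -0.2843  0.16  ] tx 398.1 ty -149.8 tz 81.6 turn -8.38
```

```bash
python3 -m crank '[{"tx":54,"ty":-20,"tz":5,"turn":-1.6},{"tx":108,"ty":-40,"tz":10,"turn":-3.2},{"tx":162,"ty":-60,"tz":20,"turn":-4.8},{"tx":216,"ty":-80,"tz":30,"turn":-6.5},{"tx":270,"ty":-100,"tz":40,"turn":-8.38}]' 87 15
python3 - <<'E'
from h import *
c=np.array([.5742,-.2806,0]); to(c-.004*L+[0,0,.16])
E
```

```text
time: 1.82
position: [0.4788, -0.3824, 0.2016]
tool_rot: [2.615, 1.74, 0.0]
ft_force: [0.4, 0.3, 0.6]
grip_width: 1.002
grip_force: 0.0
to [ 0.5726 -0.2843  0.16  ] tx 126.8 ty 48.6 tz 41.6 turn 0.05
```

```bash
python3 -m crank '[{"tx":50,"ty":20,"tz":10},{"tx":100,"ty":40,"tz":25},{"tx":127,"ty":48.5,"tz":40},{"tx":127,"ty":48.5,"tz":41},{"tx":127,"ty":48.5,"tz":41}]'
python3 - <<'E'
from h import *
snap('wrist','w1.png')
W=ctrl.get_image('wrist')[1]; W=cloud('wrist',W)
for q in ['collar','sleeve']:
  print(q,[(np.round(r['xyz'],4),round(r['confidence'],2)) for r in ctrl.mark_of('wrist',q)[:2]])
m=(np.hypot(W[:,0]-.5742,W[:,1]+.2806)<.04)&(abs(W[:,2]-.07)<.005); a=W[m]; print(len(a),(a.min(0)+a.max(0))/2,a.max(0)-a.min(0),a.mean(0))
c=np.array([.5742,-.2806,0]); to(c-.004*L+[0,0,.076])
E
```

```text
collar []
sleeve [(array([ 0.4193, -0.2822,  0.001 ]), 0.63)]
2802 [ 0.57252998 -0.28383917  0.06897407] [0.04546004 0.04547973 0.00784386] [ 0.57259318 -0.28360251  0.06992887]
to [ 0.5726 -0.2843  0.076 ] tx 126.8 ty 48.6 tz 125.4 turn 0.03$[0]: bad value
```

View pics/w1.png

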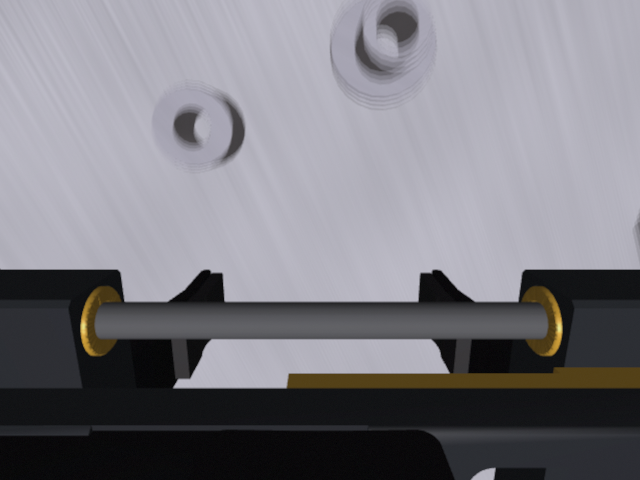

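The wrist view shows the collar at (390,30) and the sleeve at (200,125). The move was refused because every row needs all four fields, so I'll repeat it with "turn" included.

```bash
python3 -m crank '[{"tx":50,"ty":20,"tz":10,"turn":0},{"tx":100,"ty":40,"tz":25,"turn":0},{"tx":120,"ty":49,"tz":40,"turn":0},{"tx":120,"ty":49,"tz":41,"turn":0},{"tx":120,"ty":49,"tz":41,"turn":0}]'
python3 - <<'E'
from h import *
W=cloud('wrist',ctrl.get_image('wrist')[1])
m=(np.hypot(W[:,0]-.5735,W[:,1]+.282)<.04)&(abs(W[:,2]-.07)<.005); a=W[m]; print(len(a),(a.min(0)+a.max(0))/2,a.max(0)-a.min(0),a.mean(0))
c=np.array([.5735,-.282,0]); to(c-.004*L+[0,0,.075]); st()
E
```

```text
time: 2.65
position: [0.5682, -0.2954, 0.161]
tool_rot: [2.622, 1.728, -0.003]
ft_force: [-0.8, -0.8, -0.1]
grip_width: 1.0
grip_force: 0.0
2820 [ 0.57470342 -0.28045668  0.06882438] [0.04523903 0.04563473 0.00751432] [ 0.57513822 -0.27985038  0.07008068]
to [ 0.5719 -0.2857  0.075 ] tx 10.7 ty -0.7 tz 86.3 turn -0.05
t 2.70 pos [ 0.5683 -0.2956  0.1613] F [-0.3  0.2  0.2] T [-0.04 -0.06  0.03] w 86.8 g 0.0
```

```bash
python3 -m crank '[{"tx":12.5,"ty":0,"tz":40,"turn":0},{"tx":12.5,"ty":0,"tz":80,"turn":0},{"tx":12.5,"ty":0,"tz":86,"turn":0},{"tx":12.5,"ty":0,"tz":86,"turn":0}]' 87 15 | tail -5
python3 -m crank '[{"tx":0,"ty":0,"tz":0,"turn":0},{"tx":0,"ty":0,"tz":0,"turn":0},{"tx":0,"ty":0,"tz":0,"turn":0},{"tx":0,"ty":0,"tz":0,"turn":0},{"tx":0,"ty":0,"tz":0,"turn":0}]' 40 15
python3 - <<'E'
from h import *
st()
E
```

```text
position: [0.5745, -0.2826, 0.0757]
tool_rot: [2.621, 1.73, 0.0]
ft_force: [0.2, -0.9, 0.6]
grip_width: 1.0
grip_force: 0.0
time: 3.82
position: [0.5748, -0.2809, 0.0746]
tool_rot: [2.62, 1.734, 0.0]
ft_force: [2.1, -0.0, -1.1]
grip_width: 0.525
grip_force: 13.2
t 3.83 pos [ 0.5748 -0.2809  0.0746] F [ 2.1 -0.  -1.1] T [-0.1  -0.25 -0.04] w 45.7 g 13.2
```

```bash
python3 -m crank '[{"tx":0,"ty":0,"tz":-30,"turn":0},{"tx":0,"ty":0,"tz":-80,"turn":0},{"tx":0,"ty":-20,"tz":-130,"turn":0},{"tx":20,"ty":-50,"tz":-175,"turn":0},{"tx":50,"ty":-85,"tz":-200,"turn":0}]'
python3 -m crank '[{"tx":50,"ty":-25,"tz":0,"turn":0},{"tx":100,"ty":-55,"tz":0,"turn":0},{"tx":150,"ty":-55,"tz":0,"turn":0},{"tx":200,"ty":-55,"tz":0,"turn":0},{"tx":230,"ty":-55,"tz":0,"turn":0}]' |tail -5
python3 -m crank '[{"tx":20,"ty":0,"tz":0,"turn":0},{"tx":30,"ty":0,"tz":0,"turn":0},{"tx":30,"ty":0,"tz":0,"turn":0},{"tx":30,"ty":0,"tz":0,"turn":0}]' |tail -5
python3 - <<'E'
from h import *
st(); im,d=snap('wrist','w2.png'); st()
to(F+.0455*L+[0,0,.2316-.075])
q=cloud('wrist',d); 
im2,_=snap('scene','s2.png'); cv2.imwrite('pics/s2c.png',cv2.resize(im2[150:350,180:400,::-1],None,fx=2.7,fy=2.7))
E
```

```text
time: 4.45
position: [0.515, -0.202, 0.2752]
tool_rot: [2.622, 1.73, -0.0]
ft_force: [0.2, 0.3, -6.8]
grip_width: 0.519
grip_force: 15.0
position: [0.5544, 0.0352, 0.2727]
tool_rot: [-2.614, -1.737, 0.002]
ft_force: [0.6, -0.3, -7.4]
grip_width: 0.519
grip_force: 14.9
position: [0.5666, 0.0575, 0.274]
tool_rot: [2.621, 1.731, -0.003]
ft_force: [-0.2, 0.5, -6.5]
grip_width: 0.518
grip_force: 14.9
t 5.58 pos [0.5666 0.0575 0.274 ] F [-0.2  0.5 -6.5] T [-0.04 -0.11 -0.01] w 45.1 g 14.9
t 5.62 pos [0.5667 0.0576 0.2742] F [ 0.1  0.2 -7.4] T [ 0.05 -0.01  0.08] w 45.1 g 14.9
to [0.5721 0.0716 0.2316] tx 15.1 ty -0.5 tz 42.5 turn -0.03
```

View pics/s2c.png

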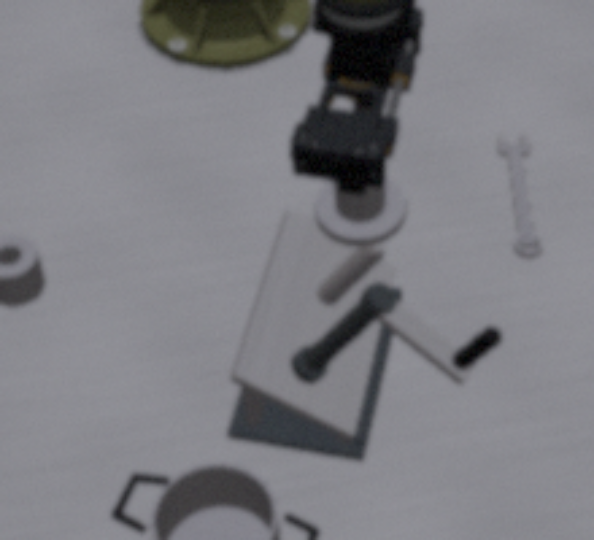

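The crop shows the collar held upright at (360,215), just short of the post tip at (375,260). Next I'll move it over the tip and down onto it.

```bash
python3 -m crank '[{"tx":15,"ty":-0.5,"tz":5,"turn":0},{"tx":15,"ty":-0.5,"tz":12,"turn":0},{"tx":15,"ty":-0.5,"tz":22,"turn":0},{"tx":15,"ty":-0.5,"tz":27,"turn":0},{"tx":15,"ty":-0.5,"tz":27,"turn":0}]' |tail -5
python3 -m crank '[{"tx":0,"ty":0,"tz":4,"turn":0},{"tx":0,"ty":0,"tz":8,"turn":0},{"tx":0,"ty":0,"tz":12,"turn":0},{"tx":0,"ty":0,"tz":15,"turn":0},{"tx":0,"ty":0,"tz":15,"turn":0}]' |tail -5
python3 - <<'E'
from h import *
st(); to(F+.0455*L+[0,0,.2316-.075])
E
```

```text
position: [0.572, 0.0728, 0.2467]
tool_rot: [-2.62, -1.733, 0.002]
ft_force: [-0.2, -0.6, -7.8]
grip_width: 0.515
grip_force: 14.9
position: [0.5727, 0.0726, 0.2323]
tool_rot: [2.62, 1.733, 0.0]
ft_force: [1.1, -0.5, -5.7]
grip_width: 0.516
grip_force: 15.0
t 6.92 pos [0.5727 0.0726 0.2323] F [ 1.1 -0.5 -5.7] T [-0.36 -0.48 -0.05] w 44.9 g 15.0
to [0.5721 0.0716 0.2316] tx -1.2 ty -0.1 tz 0.6 turn -0.01
```

```bash
python3 -m crank '[{"tx":5,"ty":0,"tz":1,"turn":0},{"tx":9,"ty":0,"tz":2.5,"turn":0},{"tx":13,"ty":0,"tz":4.5,"turn":0},{"tx":17,"ty":0,"tz":6.5,"turn":0},{"tx":17,"ty":0,"tz":6.5,"turn":0}]' |tail -5
python3 - <<'E'
from h import *
st(); im,d=snap('scene','s3.png'); cv2.imwrite('pics/s3c.png',cv2.resize(im[190:310,240:380,::-1],None,fx=4,fy=4))
E
```

```text
position: [0.579, 0.0892, 0.2259]
tool_rot: [-2.619, -1.734, 0.0]
ft_force: [0.2, -0.7, -5.3]
grip_width: 0.514
grip_force: 15.0
t 7.55 pos [0.579  0.0892 0.2259] F [ 0.2 -0.7 -5.3] T [-0.31  0.01  0.  ] w 44.7 g 15.0
```

View pics/s3c.png

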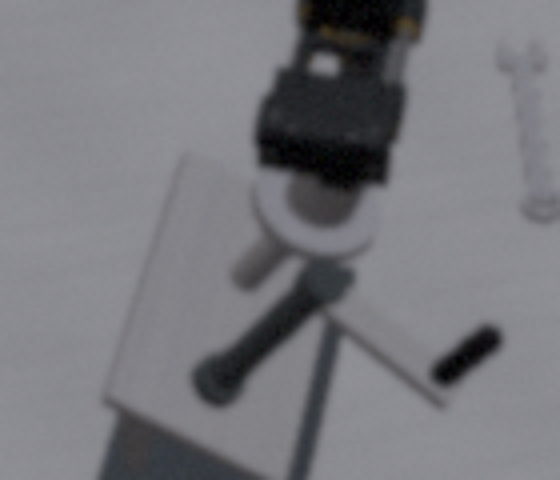

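The crop shows the collar over the post, with its flange ring at (315,215). I can't judge the tilt by eye, so I'll fit the flange plane from depth.

```bash
cat >> h.py <<'E'
def flange(c='scene',zc=None,n=400):
    "fit flange top plane: camera points around the TCP axis; returns normal and mean (stand frame mm)"
    s=ctrl.get_state(); W=cloud(c,ctrl.get_image(c)[1]); p=np.array(s['position'])
    rel=W-p; m=(np.linalg.norm(rel[:,:2],axis=1)<.075)&(rel[:,2]<-.025)&(rel[:,2]>-.085); a=W[m]
    rng=np.random.default_rng(0); best=None
    for _ in range(n):
        t=a[rng.choice(len(a),3,False)]; nn=np.cross(t[1]-t[0],t[2]-t[0]); l=np.linalg.norm(nn)
        if l<2e-4: continue
        nn/=l; nn*=np.sign(nn[2])
        if nn[2]<.7: continue
        i=abs((a-t[0])@nn)<.002
        if best is None or i.sum()>best.sum(): best=i
    b=a[best]; nn=np.linalg.svd(b-b.mean(0))[2][2]; nn*=np.sign(nn[2])
    print(c,len(a),'inl',len(b),'tilt along lean %.1f across %.1f'%(np.degrees(np.arctan2(nn@L,nn[2])),np.degrees(np.arctan2(nn@Y,nn[2]))),'mean sf',np.round(sf(b.mean(0)),1))
E
python3 - <<'E'
from h import *
flange('scene'); flange('top')
E
```

```text
scene 552 inl 240 tilt along lean 16.0 across -1.4 mean sf [  0.8  15.  100.5]Traceback (most recent call last):
  File "<stdin>", line 2, in <module>
  File "h.py", line 32, in flange
    t=a[rng.choice(len(a),3,False)]; nn=np.cross(t[1]-t[0],t[2]-t[0]); l=np.linalg.norm(nn)
        ~~~~~~~~~~^^^^^^^^^^^^^^^^
  File "numpy/random/_generator.pyx", line 864, in numpy.random._generator.Generator.choice
ValueError: a must be a positive integer unless no samples are taken
```

```bash
python3 -m crank '[{"tx":3.5,"ty":0,"tz":2,"turn":0},{"tx":7,"ty":0,"tz":4.5,"turn":0},{"tx":10,"ty":0,"tz":7,"turn":0},{"tx":12,"ty":0,"tz":9.5,"turn":0},{"tx":12,"ty":0,"tz":9.5,"turn":0}]' |tail -5
python3 - <<'E'
from h import *
st(); flange('scene'); to(F+.148*P+.012*Z)
E
```

```text
position: [0.5839, 0.0998, 0.2164]
tool_rot: [2.619, 1.734, 0.0]
ft_force: [0.2, -2.0, -5.0]
grip_width: 0.516
grip_force: 15.0
t 8.32 pos [0.5839 0.0998 0.2164] F [ 0.2 -2.  -5. ] T [-0.6  -0.26  0.03] w 44.9 g 15.0
scene 486 inl 211 tilt along lean 28.3 across -2.0 mean sf [ 1.1 15.7 94.8]
to [0.5832 0.0978 0.2152] tx -2.1 ty 0.1 tz 1.3 turn -0.00
```

```bash
python3 -m crank '[{"tx":-3,"ty":0,"tz":5,"turn":0},{"tx":-6,"ty":0,"tz":9.5,"turn":0},{"tx":-8.5,"ty":0,"tz":14,"turn":0},{"tx":-11,"ty":0,"tz":18.5,"turn":0},{"tx":-11,"ty":0,"tz":18.5,"turn":0}]' |tail -5
python3 - <<'E'
from h import *
st(); flange('scene'); to(F+.128*P+.012*Z)
E
```

```text
position: [0.5789, 0.0889, 0.1972]
tool_rot: [-2.621, -1.733, 0.003]
ft_force: [0.4, -3.1, -7.3]
grip_width: 0.508
grip_force: 15.0
t 9.00 pos [0.5789 0.0889 0.1972] F [ 0.4 -3.1 -7.3] T [-0.61 -0.21  0.04] w 44.2 g 15.0
scene 417 inl 164 tilt along lean 28.2 across -2.6 mean sf [-2.6 14.2 72.6]
to [0.5793 0.0886 0.1979] tx -0.3 ty 0.5 tz -0.6 turn -0.01
```

```bash
python3 -m crank '[{"tx":-2.5,"ty":0,"tz":4.5,"turn":0.8},{"tx":-5,"ty":0,"tz":9,"turn":1.6},{"tx":-8,"ty":0,"tz":13.5,"turn":2.4},{"tx":-10.5,"ty":0,"tz":18,"turn":3.2},{"tx":-10.5,"ty":0,"tz":18,"turn":3.4}]' |tail -5
python3 - <<'E'
from h import *
st(); flange('scene'); to(F+.108*P+.012*Z,17);to(F+.093*P+.012*Z,17)
E
```

```text
position: [0.578, 0.0787, 0.1815]
tool_rot: [2.845, 1.323, 0.008]
ft_force: [4.4, -4.0, -4.1]
grip_width: 0.514
grip_force: 15.2
t 9.68 pos [0.578  0.0787 0.1815] F [ 4.4 -4.  -4.1] T [-1.2  -1.27  0.17] w 44.7 g 15.2
scene 388 inl 139 tilt along lean 28.1 across 0.1 mean sf [-11.5  18.2  51.4]
to [0.5754 0.0794 0.1806] tx -1.2 ty -2.5 tz 1.0 turn -0.02
to [0.5724 0.0725 0.1676] tx -8.4 ty -0.3 tz 14.0 turn -0.02
```

```bash
python3 -m crank '[{"tx":-2.5,"ty":-0.5,"tz":4.5,"turn":0},{"tx":-5,"ty":-0.5,"tz":9,"turn":0},{"tx":-7.5,"ty":0,"tz":13.5,"turn":0},{"tx":-10,"ty":1,"tz":17.5,"turn":0},{"tx":-10,"ty":1,"tz":17.5,"turn":0}]' |tail -5
python3 - <<'E'
from h import *
st(); flange('scene'); to(F+.087*P+.012*Z,17);to(F+.063*P+.012*Z,17)
E
```

```text
position: [0.5725, 0.0704, 0.1642]
tool_rot: [2.844, 1.325, 0.008]
ft_force: [4.3, -5.2, -3.6]
grip_width: 0.517
grip_force: 15.2
t 10.35 pos [0.5725 0.0704 0.1642] F [ 4.3 -5.2 -3.6] T [-1.21 -1.28  0.16] w 45.0 g 15.2
scene 448 inl 132 tilt along lean 25.2 across 2.7 mean sf [-12.2  19.7  30.9]
to [0.5713 0.0697 0.1624] tx -1.3 ty -0.5 tz 1.8 turn -0.01
to [0.5666 0.0587 0.1416] tx -12.8 ty 2.9 tz 22.5 turn -0.01
```

```bash
python3 -m crank '[{"tx":-2.5,"ty":0,"tz":4.5,"turn":0},{"tx":-5.5,"ty":0.5,"tz":9,"turn":0},{"tx":-8,"ty":1,"tz":13,"turn":0},{"tx":-8,"ty":1,"tz":13,"turn":0}]' |tail -5
python3 - <<'E'
from h import *
st(); flange('scene'); to(F+.063*P+.012*Z,17)
E
```

```text
position: [0.5692, 0.0639, 0.1516]
tool_rot: [2.843, 1.325, 0.013]
ft_force: [6.5, -3.6, -4.6]
grip_width: 0.516
grip_force: 15.2
t 10.90 pos [0.5692 0.0639 0.1516] F [ 6.5 -3.6 -4.6] T [-1.08 -1.8   0.15] w 44.9 g 15.2
scene 501 inl 120 tilt along lean -10.3 across 31.8 mean sf [-16.3  27.5  14.5]
to [0.5666 0.0587 0.1416] tx -5.7 ty 1.2 tz 10.0 turn -0.01
```

```bash
python3 -m crank '[{"tx":-2,"ty":0,"tz":3,"turn":0},{"tx":-3.5,"ty":0.5,"tz":6,"turn":0},{"tx":-5,"ty":1,"tz":9,"turn":0},{"tx":-5,"ty":1,"tz":9,"turn":0}]' |tail -5
python3 - <<'E'
from h import *
st(); flange('scene'); to(F+.063*P+.012*Z,17)
im,d=snap('scene','s4.png'); cv2.imwrite('pics/s4c.png',cv2.resize(im[190:310,240:380,::-1],None,fx=4,fy=4))
E
```

```text
position: [0.5688, 0.0627, 0.1461]
tool_rot: [2.843, 1.327, 0.023]
ft_force: [4.7, -1.0, 8.9]
grip_width: 0.516
grip_force: 15.6
t 11.45 pos [0.5688 0.0627 0.1461] F [ 4.7 -1.   8.9] T [-0.12 -1.33  0.19] w 44.9 g 15.6
scene 480 inl 131 tilt along lean 4.8 across 22.5 mean sf [-15.9  27.6   8.1]
to [0.5666 0.0587 0.1416] tx -4.5 ty 0.8 tz 4.5 turn 0.01
```

View pics/s4c.png

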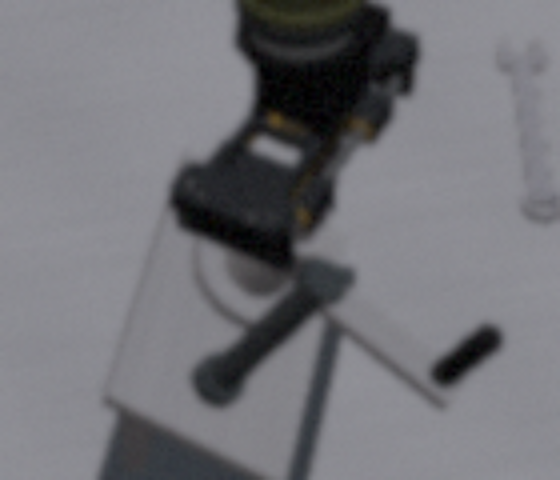

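The crop shows the collar down near the plate, with the flange ring at (220,270). The gripper body's corner at (295,255) is right beside the hub at (325,275). I'll measure the flange's height above the plate.

```bash
cat >> h.py <<'E'
def ring(c,r0,r1,lo,hi):
    q=sf(cloud(c,ctrl.get_image(c)[1])); r=np.hypot(q[:,0],q[:,1]); m=(r>r0)&(r<r1)&(q[:,2]>lo)&(q[:,2]<hi); a=q[m]
    if len(a)<5: print(c,'few'); return
    X=np.c_[a[:,:2],np.ones(len(a))]; k=np.linalg.lstsq(X,a[:,2],rcond=None)[0]
    print(c,len(a),'a pct',np.round(np.percentile(a[:,2],[10,50,90]),1),'mean xy',np.round(a.mean(0)[:2],1),'slope deg',np.round(np.degrees(k[:2]),1),'at axis %.1f'%k[2])
def hubdist(c='scene'):
    "gripper body points near hub"
    q=sf(cloud(c,ctrl.get_image(c)[1])); m=(abs(q[:,1]-80)<30)&(q[:,2]>145)&(q[:,2]<230)&(abs(q[:,0])<70); print(q[m][:0],m.sum()); return q[m]
E
python3 - <<'E'
from h import *
ring('scene',27,40,4,26); ring('top',27,40,4,26)
q=sf(cloud('scene',ctrl.get_image('scene')[1])); m=(np.hypot(q[:,0],q[:,1])>46)&(abs(q[:,0])<55)&(abs(q[:,1])<70)&(abs(q[:,2])<8); print('plate a',np.median(q[m,2]),m.sum())
E
```

```text
scene 129 a pct [ 7.8 11.3 14. ] mean xy [-14.7  23.1] slope deg [ 1.8 -2.9] at axis 12.8
top few
plate a -0.0438226094108972 392
```

Flange top is 12.8 mm above the plate against 12 mm nominal, with little slope, and the gripper is pressing. So the collar is home. I'll release it and back straight up.

```bash
python3 -m crank '[{"tx":0,"ty":0,"tz":0,"turn":0},{"tx":0,"ty":0,"tz":0,"turn":0},{"tx":0,"ty":0,"tz":0,"turn":0}]' 76 15 | tail -5
python3 -m crank '[{"tx":0,"ty":0,"tz":-20,"turn":0},{"tx":0,"ty":0,"tz":-60,"turn":0},{"tx":0,"ty":0,"tz":-110,"turn":0},{"tx":-40,"ty":0,"tz":-130,"turn":0},{"tx":-90,"ty":0,"tz":-130,"turn":-1.7}]' | tail -5
python3 -m crank '[{"tx":-50,"ty":0,"tz":0,"turn":-1.7},{"tx":-100,"ty":0,"tz":0,"turn":-1.7},{"tx":-100,"ty":0,"tz":0,"turn":-1.7}]' 87| tail -5
python3 - <<'E'
from h import *
st(); ring('scene',27,40,4,26); ring('top',27,40,4,26); ring('top',14,22,55,85)
to([.4177,-.2803,.10])
for q in ['collar','keeper_pin']: print([(np.round(sf(r['xyz']),1),r['confidence']) for r in ctrl.mark_of('top',q)[:1]])
E
```

```text
position: [0.5621, 0.061, 0.1403]
tool_rot: [-2.846, -1.327, 0.002]
ft_force: [0.1, 0.1, -0.5]
grip_width: 0.771
grip_force: 0.0
position: [0.5057, -0.0077, 0.2739]
tool_rot: [2.734, 1.543, 0.007]
ft_force: [-0.1, -0.7, -0.6]
grip_width: 0.87
grip_force: 0.0
position: [0.4509, -0.0973, 0.2717]
tool_rot: [2.625, 1.723, -0.001]
ft_force: [0.8, 0.4, 0.4]
grip_width: 0.993
grip_force: 0.0
t 13.07 pos [ 0.4509 -0.0973  0.2717] F [0.8 0.4 0.4] T [ 0.02 -0.07 -0.05] w 86.4 g 0.0
scene 181 a pct [ 7.8 11.7 14.3] mean xy [-17.9  12.2] slope deg [ 0.7 -1.5] at axis 11.9
top 258 a pct [ 8.3 11.7 14.3] mean xy [-11.   -2.8] slope deg [0.6 0.1] at axis 11.5
top 114 a pct [59.9 68.6 71.4] mean xy [-6.1 -1.2] slope deg [ 5.7 -0. ] at axis 67.9
to [ 0.4177 -0.2803  0.1   ] tx -186.9 ty 40.4 tz 171.3 turn 0.01
[(array([ 4.1, -1.6,  1.4]), 0.73)]
[(array([ 84.6, 113.2, 174.3]), 0.93)]
```

The collar is confirmed home, with the flange top at 11.5 to 11.9 mm. Next is the sleeve.

```bash
python3 -m crank '[{"tx":-50,"ty":10,"tz":40,"turn":0},{"tx":-100,"ty":20,"tz":80,"turn":0},{"tx":-150,"ty":30,"tz":115,"turn":0},{"tx":-187,"ty":40,"tz":140,"turn":0},{"tx":-187,"ty":40,"tz":160,"turn":0}]' | tail -5
python3 -m crank '[{"tx":0,"ty":0,"tz":0,"turn":0},{"tx":0,"ty":0,"tz":0,"turn":0}]' | tail -5
python3 - <<'E'
from h import *
W=cloud('wrist',ctrl.get_image('wrist')[1])
m=(np.hypot(W[:,0]-.4177,W[:,1]+.2803)<.045)&(abs(W[:,2]-.05)<.005); a=W[m]; print(len(a),(a.min(0)+a.max(0))/2,a.max(0)-a.min(0))
st(); to([.4177,-.2803,.049])
E
```

```text
position: [0.4155, -0.2838, 0.1089]
tool_rot: [-2.622, -1.728, 0.002]
ft_force: [0.4, 0.2, 0.3]
grip_width: 1.001
grip_force: 0.0
position: [0.4176, -0.2805, 0.1114]
tool_rot: [2.617, 1.736, 0.001]
ft_force: [-0.5, -0.2, 0.6]
grip_width: 0.995
grip_force: 0.0
6655 [ 0.41865817 -0.27951755  0.04897975] [0.05923649 0.05828997 0.00795451]
t 14.25 pos [ 0.4177 -0.2808  0.1117] F [ 0.2 -0.   0.2] T [-0.01 -0.04 -0.03] w 87.3 g 0.0
to [ 0.4177 -0.2803  0.049 ] tx 0.5 ty -0.3 tz 62.7 turn 0.02
```

```bash
python3 -m crank '[{"tx":1,"ty":0,"tz":30,"turn":0},{"tx":1,"ty":0,"tz":57,"turn":0},{"tx":1,"ty":0,"tz":62.5,"turn":0},{"tx":1,"ty":0,"tz":62.5,"turn":0}]' | tail -5
python3 -m crank '[{"tx":0,"ty":0,"tz":0,"turn":0},{"tx":0,"ty":0,"tz":0,"turn":0},{"tx":0,"ty":0,"tz":0,"turn":0},{"tx":0,"ty":0,"tz":0,"turn":0}]' 52 15 | tail -5
python3 - <<'E'
from h import *
st(); to(F+.0455*L+[0,0,.200])
E
python3 -m crank '[{"tx":0,"ty":0,"tz":-30,"turn":0},{"tx":0,"ty":0,"tz":-85,"turn":0},{"tx":20,"ty":0,"tz":-140,"turn":0},{"tx":60,"ty":0,"tz":-180,"turn":0},{"tx":110,"ty":0,"tz":-205,"turn":0}]' | tail -5
python3 - <<'E'
from h import *
st(); to(F+.0455*L+[0,0,.180])
E
```

```text
position: [0.4175, -0.2805, 0.049]
tool_rot: [2.618, 1.734, 0.001]
ft_force: [0.4, -0.6, 0.7]
grip_width: 0.996
grip_force: 0.0
position: [0.4176, -0.2811, 0.0486]
tool_rot: [2.618, 1.732, 0.001]
ft_force: [2.6, -1.3, -0.3]
grip_width: 0.675
grip_force: 15.0
t 15.25 pos [ 0.4176 -0.2811  0.0486] F [ 2.6 -1.3 -0.3] T [-0.25 -0.38  0.02] w 58.8 g 15.0
to [0.5721 0.0716 0.275 ] tx 384.9 ty 4.8 tz -226.7 turn -0.00
position: [0.4591, -0.1791, 0.2535]
tool_rot: [-2.622, -1.73, 0.001]
ft_force: [1.6, 0.0, -7.2]
grip_width: 0.675
grip_force: 15.0
t 15.88 pos [ 0.4591 -0.1791  0.2535] F [ 1.6  0.  -7.2] T [-0.   -0.27  0.01] w 58.7 g 15.0
to [0.5721 0.0716 0.255 ] tx 274.8 ty 5.1 tz -1.7 turn -0.04
```

```bash
python3 -m crank '[{"tx":55,"ty":1,"tz":0,"turn":0},{"tx":110,"ty":2,"tz":0,"turn":0},{"tx":165,"ty":3,"tz":0,"turn":0},{"tx":215,"ty":4,"tz":0,"turn":0},{"tx":255,"ty":5,"tz":0,"turn":0}]' | tail -5
python3 -m crank '[{"tx":10,"ty":0,"tz":5,"turn":0},{"tx":15,"ty":0,"tz":10,"turn":0},{"tx":15,"ty":0,"tz":15,"turn":0},{"tx":15,"ty":0,"tz":15,"turn":0}]' | tail -5
python3 - <<'E'
from h import *
st(); to(F+.0455*L+[0,0,.2056-.075])
E
```

```text
position: [0.5629, 0.0557, 0.2507]
tool_rot: [-2.616, -1.734, 0.006]
ft_force: [0.2, 0.2, -7.7]
grip_width: 0.675
grip_force: 15.0
position: [0.5692, 0.0655, 0.237]
tool_rot: [-2.622, -1.731, 0.004]
ft_force: [-0.1, -0.6, -8.6]
grip_width: 0.67
grip_force: 15.1
t 17.00 pos [0.5692 0.0655 0.237 ] F [-0.1 -0.6 -8.6] T [-0.09 -0.04  0.05] w 58.3 g 15.1
to [0.5721 0.0716 0.2056] tx 6.8 ty 0.3 tz 31.4 turn -0.03
```

```bash
python3 -m crank '[{"tx":7,"ty":0,"tz":6,"turn":0},{"tx":7,"ty":0,"tz":12,"turn":0},{"tx":7,"ty":0,"tz":17,"turn":0},{"tx":7,"ty":0,"tz":19,"turn":0},{"tx":7,"ty":0,"tz":19,"turn":0}]' | tail -5
python3 -m crank '[{"tx":0,"ty":0,"tz":4,"turn":0},{"tx":0,"ty":0,"tz":8,"turn":0},{"tx":0,"ty":0,"tz":12,"turn":0},{"tx":0,"ty":0,"tz":12,"turn":0}]' | tail -5
python3 - <<'E'
from h import *
st(); to(F+.0455*L+[0,0,.2056-.075])
E
```

```text
position: [0.5725, 0.0736, 0.2188]
tool_rot: [-2.62, -1.733, 0.001]
ft_force: [-0.7, 0.1, -8.0]
grip_width: 0.673
grip_force: 15.1
position: [0.5726, 0.0729, 0.2067]
tool_rot: [2.62, 1.732, -0.002]
ft_force: [-0.4, -1.9, -8.1]
grip_width: 0.672
grip_force: 15.1
t 18.12 pos [0.5726 0.0729 0.2067] F [-0.4 -1.9 -8.1] T [-0.43 -0.07 -0.02] w 58.5 g 15.1
to [0.5721 0.0716 0.2056] tx -1.4 ty 0.0 tz 1.0 turn -0.01
```

```bash
python3 -m crank '[{"tx":4,"ty":0,"tz":1.5,"turn":0},{"tx":7.5,"ty":0,"tz":3.5,"turn":0},{"tx":11,"ty":0,"tz":5.5,"turn":0},{"tx":14,"ty":0,"tz":8,"turn":0},{"tx":14,"ty":0,"tz":8,"turn":0}]' | tail -5
python3 -m crank '[{"tx":2,"ty":0,"tz":2,"turn":0},{"tx":4,"ty":0,"tz":4,"turn":0},{"tx":5,"ty":0,"tz":6,"turn":0},{"tx":5,"ty":0,"tz":6,"turn":0}]' | tail -5
python3 - <<'E'
from h import *
st(); to(F+.125*P+.009*Z)
im,d=snap('scene','s5.png'); cv2.imwrite('pics/s5c.png',cv2.resize(im[190:310,240:380,::-1],None,fx=4,fy=4))
E
```

```text
position: [0.5788, 0.087, 0.1991]
tool_rot: [2.619, 1.734, 0.002]
ft_force: [2.4, -2.2, -5.8]
grip_width: 0.667
grip_force: 15.0
position: [0.5804, 0.0912, 0.193]
tool_rot: [2.62, 1.733, 0.001]
ft_force: [3.2, -3.2, -4.6]
grip_width: 0.667
grip_force: 15.0
t 19.25 pos [0.5804 0.0912 0.193 ] F [ 3.2 -3.2 -4.6] T [-0.78 -0.81  0.11] w 58.0 g 15.0
to [0.5787 0.0872 0.1923] tx -4.3 ty -0.0 tz 0.7 turn -0.00
```

View pics/s5c.png

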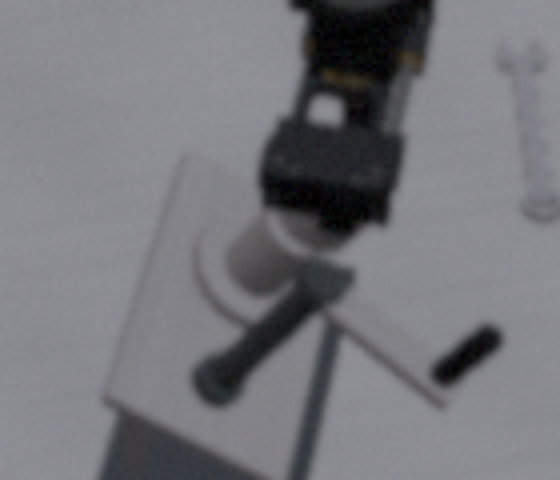

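The crop shows the sleeve at (310,225) on the post above the collar, roughly in line with it. I'll slide it down the axis.

```bash
python3 -m crank '[{"tx":-3,"ty":0,"tz":3.5,"turn":0},{"tx":-6,"ty":0,"tz":7,"turn":0},{"tx":-8.5,"ty":0,"tz":10,"turn":0},{"tx":-9.5,"ty":0,"tz":12,"turn":0},{"tx":-9.5,"ty":0,"tz":12,"turn":0}]' | tail -5
python3 - <<'E'
from h import *
st(); to(F+.110*P+.009*Z)
q=sf(cloud('scene',ctrl.get_image('scene')[1])); r=np.hypot(q[:,0],q[:,1]); m=(r>25)&(r<33)&(q[:,2]>60)&(q[:,2]<125); a=q[m]; print(len(a),np.percentile(a,[2,50,98],axis=0).round(1)); print(np.histogram(a[:,2],bins=range(60,130,5)))
E
```

```text
position: [0.5763, 0.0827, 0.1806]
tool_rot: [-2.62, -1.733, -0.0]
ft_force: [4.6, -1.1, -8.9]
grip_width: 0.668
grip_force: 15.0
t 19.93 pos [0.5763 0.0827 0.1806] F [ 4.6 -1.1 -8.9] T [-0.05 -1.22  0.1 ] w 58.1 g 15.0
to [0.5758 0.0803 0.1793] tx -2.4 ty 0.5 tz 1.3 turn -0.00
90 [[-22.4  15.7  71.1]
 [ -2.4  24.9  81.7]
 [ 23.2  29.1  97.9]]
(array([ 0,  1, 15, 20, 25, 12, 13,  3,  1,  0,  0,  0,  0]), array([ 60,  65,  70,  75,  80,  85,  90,  95, 100, 105, 110, 115, 120,
       125]))
```

```bash
python3 -m crank '[{"tx":-1.5,"ty":0,"tz":2,"turn":0},{"tx":-3,"ty":0,"tz":4,"turn":0},{"tx":-3,"ty":0,"tz":5.5,"turn":0},{"tx":-3,"ty":0,"tz":5.5,"turn":0}]' | tail -5
python3 - <<'E'
from h import *
st(); to(F+.110*P+.009*Z)
E
```

```text
position: [0.5764, 0.0825, 0.1801]
tool_rot: [2.618, 1.735, 0.008]
ft_force: [-0.9, 2.6, 13.9]
grip_width: 0.673
grip_force: 15.0
t 20.48 pos [0.5764 0.0825 0.1801] F [-0.9  2.6 13.9] T [0.64 0.38 0.09] w 58.5 g 15.0
to [0.5758 0.0803 0.1793] tx -2.3 ty 0.2 tz 0.8 turn 0.01
```

```bash
python3 -m crank '[{"tx":0,"ty":0,"tz":0,"turn":0},{"tx":0,"ty":0,"tz":0,"turn":0},{"tx":0,"ty":0,"tz":0,"turn":0}]' 80 20 | tail -5
python3 -m crank '[{"tx":0,"ty":0,"tz":-15,"turn":0},{"tx":0,"ty":0,"tz":-50,"turn":0},{"tx":0,"ty":0,"tz":-100,"turn":0},{"tx":-40,"ty":0,"tz":-120,"turn":0},{"tx":-90,"ty":0,"tz":-130,"turn":0}]' | tail -5
python3 -m crank '[{"tx":-50,"ty":0,"tz":0,"turn":0},{"tx":-90,"ty":0,"tz":0,"turn":0},{"tx":-90,"ty":0,"tz":0,"turn":0}]' | tail -5
python3 - <<'E'
from h import *
st()
for c in ['scene','top']:
    ring(c,16,28,100,135); ring(c,31.5,40,4,26)
    for q in ['keeper_pin','keeper_pivot']: print(c,q,[(np.round(sf(r['xyz']),1),r['confidence']) for r in ctrl.mark_of(c,q)[:1]])
    d=ctrl.get_image(c)[1]; q=sf(cloud(c,d)); m=(np.hypot(q[:,0]-87,q[:,1]-112)<30)&(q[:,2]>148)&(q[:,2]<205); a=q[m]; print('pin pts',len(a),a.mean(0).round(1),a.min(0).round(1),a.max(0).round(1))
to(F+.087*D+.112*Y+.170*P+.07*Z)
im,d=snap('top','t6.png'); cv2.imwrite('pics/t6c.png',cv2.resize(im[140:300,250:410,::-1],None,fx=3.5,fy=3.5))
E
```

```text
position: [0.5746, 0.0795, 0.1751]
tool_rot: [-2.62, -1.733, 0.002]
ft_force: [-0.4, -0.5, 0.5]
grip_width: 0.887
grip_force: 0.0
position: [0.5403, -0.0025, 0.3082]
tool_rot: [2.616, 1.737, 0.005]
ft_force: [0.6, -1.3, -0.9]
grip_width: 0.916
grip_force: 0.0
position: [0.5037, -0.0899, 0.3066]
tool_rot: [2.624, 1.724, -0.001]
ft_force: [1.1, -0.0, -0.1]
grip_width: 0.916
grip_force: 0.0
t 21.85 pos [ 0.5037 -0.0899  0.3066] F [ 1.1 -0.  -0.1] T [-0.   -0.09 -0.02] w 79.7 g 0.0
scene 261 a pct [106.7 119.2 121.8] mean xy [-0.9  4.4] slope deg [ 2.2 -6.1] at axis 117.2
scene 127 a pct [ 7.2 11.3 13.9] mean xy [-20.4  12.5] slope deg [ 1.3 -2. ] at axis 11.7
scene keeper_pin [(array([ 91.7, 114.4, 171. ]), 0.86)]
scene keeper_pivot [(array([  2.1,  88.2, 172.7]), 0.57)]
pin pts 124 [ 85.1 114.5 173.9] [ 78.  103.3 148.8] [ 94.7 119.8 193.7]
top 228 a pct [116.4 119.2 121.9] mean xy [-1.9 -0.8] slope deg [ 1.1 -0.1] at axis 119.0
top 176 a pct [ 7.8 11.2 14.5] mean xy [-11.4  -4.4] slope deg [0.1 0.4] at axis 11.3
top keeper_pin [(array([ 88.8, 110.7, 171.1]), 0.57)]
top keeper_pivot [(array([ -1.4,  92. , 171.8]), 0.89)]
pin pts 100 [ 82.7 109.4 174. ] [ 75.5 101.8 148.5] [ 93.4 120.1 192.8]
to [0.72   0.1335 0.2488] tx 285.3 ty 112.7 tz 56.7 turn 0.01
```

View pics/t6c.png

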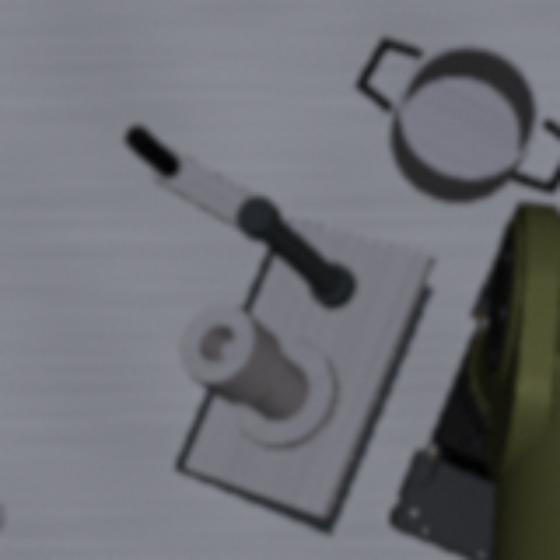

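The top crop shows the stack seated square: sleeve ring at (220,345), collar flange at (300,390). The keeper pin is at (150,150), swung away. Sleeve top measures 119 mm along the post against 120 nominal, so it is home. Now the keeper.

```bash
python3 -m crank '[{"tx":57,"ty":22,"tz":0,"turn":0},{"tx":114,"ty":45,"tz":0,"turn":0},{"tx":171,"ty":68,"tz":0,"turn":0},{"tx":228,"ty":90,"tz":0,"turn":0},{"tx":270,"ty":108,"tz":15,"turn":0}]' 50 20| tail -5
python3 -m crank '[{"tx":14,"ty":4,"tz":20,"turn":0},{"tx":14,"ty":4,"tz":40,"turn":0},{"tx":14,"ty":4,"tz":40,"turn":0},{"tx":14,"ty":4,"tz":40,"turn":0}]' | tail -5
python3 - <<'E'
from h import *
st(); to(F+.087*D+.112*Y+.170*P)
im,d=snap('wrist','w7.png')
q=sf(cloud('wrist',d)); m=(np.hypot(q[:,0]-87,q[:,1]-112)<25)&(q[:,2]>150)&(q[:,2]<192); a=q[m]; print(len(a),a.mean(0).round(1),a.min(0).round(1),a.max(0).round(1))
print([(np.round(sf(r['xyz']),1),r['confidence']) for r in ctrl.mark_of('wrist','keeper_pin')[:1]])
E
```

```text
position: [0.7116, 0.1231, 0.2909]
tool_rot: [-2.619, -1.735, -0.004]
ft_force: [0.3, -0.7, 0.8]
grip_width: 0.584
grip_force: 0.0
position: [0.7189, 0.1297, 0.2518]
tool_rot: [2.621, 1.73, 0.001]
ft_force: [0.1, 0.4, 0.4]
grip_width: 0.573
grip_force: 0.0
t 23.52 pos [0.7189 0.1297 0.2518] F [0.1 0.4 0.4] T [-0.01 -0.06  0.  ] w 49.9 g 0.0
to [0.72   0.1335 0.1788] tx 4.0 ty -0.6 tz 73.0 turn -0.03
1124 [ 85.9 111.8 184. ] [ 79.8 103.1 150. ] [ 96.9 120.4 192. ]
[]
```

```bash
python3 -m crank '[{"tx":4,"ty":-0.5,"tz":25,"turn":0},{"tx":4,"ty":-0.5,"tz":50,"turn":0},{"tx":4,"ty":-0.5,"tz":68,"turn":0},{"tx":4,"ty":-0.5,"tz":71,"turn":0}]' | tail -5
python3 -m crank '[{"tx":0,"ty":0,"tz":0,"turn":0},{"tx":0,"ty":0,"tz":0,"turn":0},{"tx":0,"ty":0,"tz":0,"turn":0},{"tx":0,"ty":0,"tz":0,"turn":0},{"tx":0,"ty":0,"tz":0,"turn":0}]' 10 20 | tail -5
python3 - <<'E'
from h import *
s=st(); p=sf(s['position']); print('tcp sf',p.round(1)); 
q0=np.arctan2(p[0],90-p[1]); print('q',q0,'r',np.hypot(p[0],90.5-p[1]))
g=lambda q: F+(.0900*np.sin(q)-.0005)*D+(.0905-.09*np.cos(q))*Y
M=R.from_rotvec(s['tool_rot']).as_matrix()
for q in np.arange(1.82,-.05,-.13): print(round(q,2),np.round(M.T@(g(q)-g(1.82))*1000,1))
E
```

```text
position: [0.7196, 0.1348, 0.1786]
tool_rot: [-2.62, -1.733, 0.003]
ft_force: [-0.5, -0.7, 0.3]
grip_width: 0.576
grip_force: 0.0
position: [0.7204, 0.1356, 0.1799]
tool_rot: [2.62, 1.733, 0.001]
ft_force: [-0.3, -0.3, 1.0]
grip_width: 0.201
grip_force: 20.0
t 24.75 pos [0.7204 0.1356 0.1799] F [-0.3 -0.3  1. ] T [ 0.   -0.22  0.06] w 17.4 g 20.0
tcp sf [ 88.2 111.5 172. ]
q 1.809647111856625 r 90.69712781932951
1.82 [0. 0. 0.]
1.69 [  1.9 -11.5   1.1]
1.56 [  2.4 -23.2   1.4]
1.43 [  1.6 -34.8   0.9]
1.3 [ -0.4 -46.3  -0.3]
1.17 [ -3.8 -57.3  -2.2]
1.04 [ -8.3 -67.8  -4.9]
0.91 [-14.  -77.4  -8.2]
0.78 [-20.7 -86.2 -12. ]
0.65 [-28.4 -93.8 -16.5]
0.52 [ -36.8 -100.3  -21.4]
0.39 [ -45.9 -105.4  -26.6]
0.26 [ -55.5 -109.1  -32.2]
0.13 [ -65.4 -111.4  -37.9]
-0.0 [ -75.5 -112.1  -43.7]
```

```bash
python3 -m crank '[{"tx":1.9,"ty":-11.5,"tz":1.1,"turn":0},{"tx":2.4,"ty":-23.2,"tz":1.4,"turn":0},{"tx":1.6,"ty":-34.8,"tz":0.9,"turn":0},{"tx":-0.4,"ty":-46.3,"tz":-0.3,"turn":0},{"tx":-3.8,"ty":-57.3,"tz":-2.2,"turn":0}]' | tail -5
python3 -m crank '[{"tx":-4.5,"ty":-10.5,"tz":-2.7,"turn":0},{"tx":-10.2,"ty":-20.1,"tz":-6,"turn":0},{"tx":-16.9,"ty":-28.9,"tz":-9.8,"turn":0},{"tx":-24.6,"ty":-36.5,"tz":-14.3,"turn":0},{"tx":-24.6,"ty":-36.5,"tz":-14.3,"turn":0}]' | tail -5
python3 - <<'E'
from h import *
s=st(); p=sf(s['position']); print('tcp sf',p.round(1),'q',np.arctan2(p[0]+.5,90.5-p[1]))
to(F-.0005*D+.0005*Y+.172*P)
E
```

```text
position: [0.6667, 0.1551, 0.1818]
tool_rot: [2.619, 1.734, 0.005]
ft_force: [6.2, 0.8, -1.6]
grip_width: 0.2
grip_force: 20.0
position: [0.6225, 0.1459, 0.1966]
tool_rot: [2.619, 1.733, 0.001]
ft_force: [1.7, 0.2, 2.1]
grip_width: 0.198
grip_force: 20.0
t 26.00 pos [0.6225 0.1459 0.1966] F [1.7 0.2 2.1] T [-0.02 -0.12  0.04] w 17.2 g 20.0
tcp sf [ 55.   17.4 172.1] q 0.6486559637079174
to [0.5882 0.1083 0.2243] tx -48.1 ty -16.8 tz -27.7 turn -0.00
```

```bash
python3 -m crank '[{"tx":-8.4,"ty":-6.5,"tz":-4.9,"turn":0},{"tx":-17.5,"ty":-11.6,"tz":-10.1,"turn":0},{"tx":-27.1,"ty":-15.3,"tz":-15.7,"turn":0},{"tx":-37,"ty":-17.3,"tz":-21.4,"turn":0},{"tx":-47.3,"ty":-17.5,"tz":-27.3,"turn":0}]' | tail -5
python3 -m crank '[{"tx":0,"ty":0,"tz":0,"turn":0},{"tx":0,"ty":0,"tz":0,"turn":0}]' | tail -5
python3 - <<'E'
from h import *
s=st(); p=sf(s['position']); print('tcp sf',p.round(1),'q',np.arctan2(p[0]+.5,90.5-p[1]))
def pin(c):
    q=sf(cloud(c,ctrl.get_image(c)[1])); m=(np.hypot(q[:,0],q[:,1])<25)&(q[:,2]>145)&(q[:,2]<155); print(c,m.sum(),q[m].mean(0).round(1))
pin('scene')
print([(np.round(sf(r['xyz']),1),r['confidence']) for r in ctrl.mark_of('scene','keeper_pin')[:1]])
E
```

```text
position: [0.5902, 0.1094, 0.2234]
tool_rot: [2.618, 1.733, 0.008]
ft_force: [12.0, 1.2, -5.3]
grip_width: 0.192
grip_force: 20.0
position: [0.59, 0.1083, 0.2239]
tool_rot: [2.619, 1.73, 0.005]
ft_force: [5.8, -1.7, -0.2]
grip_width: 0.193
grip_force: 20.0
t 26.88 pos [0.59   0.1083 0.2239] F [ 5.8 -1.7 -0.2] T [-0.26 -1.13  0.1 ] w 16.8 g 20.0
tcp sf [  0.3   2.2 172.1] q 0.008851469419678158
scene 0 [nan nan nan]
[(array([ -5.9,   6. , 169.5]), 0.61)]<stdin>:4: RuntimeWarning: Mean of empty slice.
  ret = um.true_divide(
```

```bash
python3 -m crank '[{"tx":0,"ty":0,"tz":0,"turn":0},{"tx":0,"ty":0,"tz":0,"turn":0},{"tx":0,"ty":0,"tz":0,"turn":0}]' 50 20| tail -5
python3 -m crank '[{"tx":0,"ty":0,"tz":-25,"turn":0},{"tx":0,"ty":0,"tz":-65,"turn":0},{"tx":-50,"ty":0,"tz":-90,"turn":0},{"tx":-100,"ty":0,"tz":-90,"turn":0},{"tx":-150,"ty":0,"tz":-90,"turn":0}]' | tail -5
python3 -m crank '[{"tx":-50,"ty":0,"tz":0,"turn":0},{"tx":-60,"ty":0,"tz":0,"turn":0},{"tx":-60,"ty":0,"tz":0,"turn":0}]' | tail -5
python3 - <<'E'
from h import *
from scipy.optimize import least_squares
st()
for c in ['scene','top']:
    im,d=ctrl.get_image(c); q=sf(cloud(c,d)); m=(np.hypot(q[:,0],q[:,1])<25)&(q[:,2]>142)&(q[:,2]<187); a=q[m]
    s=least_squares(lambda x: np.hypot(a[:,0]-x[0],a[:,1]-x[1])-9,[0,0],loss='soft_l1'); print(c,'pin axis',len(a),s.x.round(1),'mean',a.mean(0).round(1))
    for k in ['keeper_pin','collar','sleeve','strainer','spanner','reducer']: print(c,k,[(np.round(r['xyz'],3),np.round(sf(r['xyz']),1),round(r['confidence'],2)) for r in ctrl.mark_of(c,k)[:1]])
    ring(c,20,28,100,124); ring(c,31.5,40,4,26)
    if c=='top': cv2.imwrite('pics/t8c.png',cv2.resize(im[140:300,250:410,::-1],None,fx=3.5,fy=3.5))
E
```

```text
position: [0.5874, 0.1097, 0.223]
tool_rot: [-2.619, -1.734, 0.002]
ft_force: [0.4, 0.1, 0.3]
grip_width: 0.445
grip_force: 0.0
position: [0.5285, -0.0297, 0.3136]
tool_rot: [2.619, 1.734, 0.0]
ft_force: [0.4, 0.5, 0.5]
grip_width: 0.576
grip_force: 0.0
position: [0.5058, -0.0838, 0.3134]
tool_rot: [-2.621, -1.732, -0.0]
ft_force: [0.2, 1.1, 0.1]
grip_width: 0.576
grip_force: 0.0
t 28.35 pos [ 0.5058 -0.0838  0.3134] F [0.2 1.1 0.1] T [ 0.09 -0.08 -0.03] w 50.1 g 0.0
scene pin axis 104 [-8.4 -0.5] mean [-10.9   5.8 164.7]
scene keeper_pin [(array([0.589, 0.101, 0.226]), array([ -7.1,   4.2, 170.8]), 0.85)]
scene collar [(array([0.557, 0.031, 0.074]), array([2.2, 1.6, 0.6]), 0.83)]
scene sleeve []
scene strainer [(array([ 0.781, -0.112, -0.001]), array([  2.4, 264.3, -86.9]), 0.86)]
scene spanner [(array([ 0.391,  0.284, -0.001]), array([ 185.5, -249.4,   19.3]), 0.66)]
scene reducer [(array([0.555, 0.478, 0.001]), array([ 394.7, -174.7,  141.9]), 0.6)]
scene 97 a pct [110.  119.8 122.3] mean xy [-2.7  5.2] slope deg [ 4.6 -8.8] at axis 119.0
scene 126 a pct [ 8.2 11.5 14.3] mean xy [-18.2  13.1] slope deg [-0.1 -0.7] at axis 11.4
top pin axis 85 [-9.1  1.9] mean [-15.3  -0.3 165.6]
top keeper_pin [(array([0.589, 0.101, 0.234]), array([-11. ,   4.4, 176.9]), 0.86)]
top collar [(array([0.555, 0.032, 0.077]), array([ 1. , -0.4,  2.9]), 0.79)]
top sleeve [(array([0.568, 0.066, 0.134]), array([ 4. , -1.1, 70.7]), 0.76)]
top strainer [(array([ 0.777, -0.113,  0.004]), array([ -2.6, 260.3, -84. ]), 0.84)]
top spanner [(array([ 0.394,  0.28 , -0.002]), array([ 184. , -245.4,   17.9]), 0.7)]
top reducer [(array([0.553, 0.476, 0.   ]), array([ 392.4, -175.1,  140.3]), 0.6)]
top 120 a pct [115.2 119.  121.3] mean xy [-6.2 -8.9] slope deg [ 2.6 -1.3] at axis 118.2
top 175 a pct [ 8.  11.4 14.2] mean xy [-11.9  -4. ] slope deg [0.5 0.5] at axis 11.4
```

View pics/t8c.png

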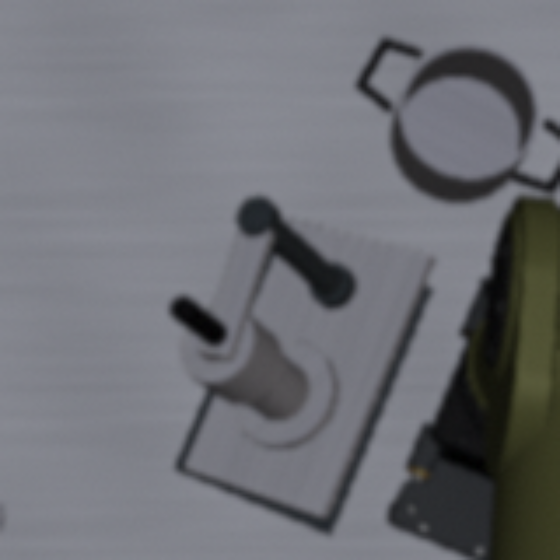

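The top crop shows the arm lying over the stack, but the pin at (200,320) is past the post line. Fits and networks put it about 8.5 mm up-slope, or -0.09 rad, so it slid in the pads. I'll regrip it and ease it back slowly.

```bash
python3 - <<'E'
from h import *
st(); to(F-.0085*D+.001*Y+.172*P+.09*Z)
E
python3 -m crank '[{"tx":50,"ty":0,"tz":0,"turn":0},{"tx":100,"ty":0,"tz":0,"turn":0},{"tx":150,"ty":0,"tz":0,"turn":0},{"tx":190,"ty":0,"tz":0,"turn":0},{"tx":200,"ty":0,"tz":0,"turn":0}]' 50 20| tail -5
python3 -m crank '[{"tx":0,"ty":0,"tz":0,"turn":0},{"tx":0,"ty":0,"tz":0,"turn":0}]' 50 20| tail -5
python3 - <<'E'
from h import *
from scipy.optimize import least_squares
st(); d=ctrl.get_image('wrist')[1]; q=sf(cloud('wrist',d)); m=(np.hypot(q[:,0],q[:,1])<25)&(q[:,2]>148)&(q[:,2]<195); a=q[m]
if len(a):
    s=least_squares(lambda x: np.hypot(a[:,0]-x[0],a[:,1]-x[1])-9,[0,0],loss='soft_l1'); b=a[a[:,2]>a[:,2].max()-5]; print('pin',len(a),s.x.round(1),'top face',((b.min(0)+b.max(0))/2).round(1),(b.max(0)-b.min(0)).round(1))
to(F-.0085*D+.001*Y+.172*P)
E
```

```text
t 29.25 pos [ 0.5059 -0.0839  0.3134] F [-0.6  0.   0.3] T [-0.02 -0.07 -0.03] w 50.0 g 0.0
to [0.5859 0.1017 0.3183] tx 202.1 ty 1.1 tz -4.9 turn -0.00
position: [0.5841, 0.1036, 0.3131]
tool_rot: [-2.614, -1.739, -0.001]
ft_force: [-0.3, 0.0, -1.1]
grip_width: 0.577
grip_force: 0.0
position: [0.5841, 0.0981, 0.3133]
tool_rot: [2.621, 1.729, -0.001]
ft_force: [-0.5, -1.1, -0.4]
grip_width: 0.574
grip_force: 0.0
t 30.12 pos [0.5841 0.0981 0.3133] F [-0.5 -1.1 -0.4] T [-0.05 -0.04 -0.01] w 49.9 g 0.0
pin 1076 [-7.4  1.9] top face [ -8.4   2.  190.4] [17.2 17.1  5. ]
to [0.5859 0.1017 0.2283] tx 4.1 ty 0.2 tz 85.1 turn -0.04
```

```bash
python3 -m crank '[{"tx":4,"ty":0.5,"tz":30,"turn":0},{"tx":4,"ty":0.5,"tz":60,"turn":0},{"tx":4,"ty":0.5,"tz":80,"turn":0},{"tx":4,"ty":0.5,"tz":85,"turn":0},{"tx":4,"ty":0.5,"tz":85,"turn":0}]' 50 30| tail -5
python3 -m crank '[{"tx":0,"ty":0,"tz":0,"turn":0},{"tx":0,"ty":0,"tz":0,"turn":0},{"tx":0,"ty":0,"tz":0,"turn":0},{"tx":0,"ty":0,"tz":0,"turn":0},{"tx":0,"ty":0,"tz":0,"turn":0}]' 10 30| tail -5
python3 -m crank '[{"tx":1.5,"ty":0,"tz":1,"turn":0},{"tx":3,"ty":0,"tz":2,"turn":0},{"tx":4.5,"ty":0,"tz":3,"turn":0},{"tx":6,"ty":0,"tz":3.7,"turn":0},{"tx":7.3,"ty":0,"tz":4.2,"turn":0}]' | tail -5
python3 -m crank '[{"tx":0,"ty":0,"tz":0,"turn":0},{"tx":0,"ty":0,"tz":0,"turn":0}]' | tail -5
python3 -m crank '[{"tx":0,"ty":0,"tz":0,"turn":0},{"tx":0,"ty":0,"tz":0,"turn":0},{"tx":0,"ty":0,"tz":0,"turn":0}]' 50 30| tail -5
python3 -m crank '[{"tx":0,"ty":0,"tz":-25,"turn":0},{"tx":0,"ty":0,"tz":-60,"turn":0},{"tx":-10,"ty":0,"tz":-85,"turn":0},{"tx":-10,"ty":0,"tz":-85,"turn":0},{"tx":-10,"ty":0,"tz":-85,"turn":0}]' | tail -5
python3 - <<'E'
from h import *
st(); d=ctrl.get_image('wrist')[1]; q=sf(cloud('wrist',d)); m=(np.hypot(q[:,0],q[:,1])<25)&(q[:,2]>148)&(q[:,2]<195); a=q[m]
b=a[a[:,2]>a[:,2].max()-5]; print('top face',((b.min(0)+b.max(0))/2).round(1),(b.max(0)-b.min(0)).round(1))
E
```

```text
position: [0.5864, 0.1034, 0.2289]
tool_rot: [2.62, 1.733, 0.001]
ft_force: [0.4, 0.7, -0.1]
grip_width: 0.573
grip_force: 0.0
position: [0.5877, 0.103, 0.2287]
tool_rot: [2.619, 1.731, 0.005]
ft_force: [5.2, -1.4, -2.6]
grip_width: 0.191
grip_force: 30.0
position: [0.5898, 0.1089, 0.2251]
tool_rot: [2.619, 1.73, 0.001]
ft_force: [3.0, -3.9, 4.7]
grip_width: 0.196
grip_force: 30.0
position: [0.5899, 0.1091, 0.2249]
tool_rot: [2.619, 1.73, 0.001]
ft_force: [3.1, -3.7, 3.3]
grip_width: 0.197
grip_force: 30.0
position: [0.5879, 0.1114, 0.2234]
tool_rot: [-2.617, -1.734, 0.003]
ft_force: [0.3, -0.4, -0.3]
grip_width: 0.45
grip_force: 0.0
position: [0.5844, 0.1015, 0.3079]
tool_rot: [-2.619, -1.734, 0.002]
ft_force: [-0.5, -0.1, -0.5]
grip_width: 0.573
grip_force: 0.0
t 33.30 pos [0.5844 0.1015 0.3079] F [-0.5 -0.1 -0.5] T [-0.01 -0.12  0.03] w 49.9 g 0.0
top face [ -0.7   1.5 189.6] [17.6 17.5  4.9]
```

```bash
python3 -m crank '[{"tx":-50,"ty":0,"tz":-10,"turn":0},{"tx":-100,"ty":0,"tz":-10,"turn":0},{"tx":-150,"ty":0,"tz":-10,"turn":0},{"tx":-200,"ty":0,"tz":-10,"turn":0},{"tx":-200,"ty":0,"tz":-10,"turn":0}]' | tail -5
python3 - <<'E'
from h import *
from scipy.optimize import least_squares
st()
for c in ['scene','top']:
    im,d=ctrl.get_image(c); q=sf(cloud(c,d)); m=(np.hypot(q[:,0],q[:,1])<25)&(q[:,2]>142)&(q[:,2]<187); a=q[m]
    s=least_squares(lambda x: np.hypot(a[:,0]-x[0],a[:,1]-x[1])-9,[0,0],loss='soft_l1'); print(c,'pin axis',s.x.round(1))
    ring(c,20,28,100,124); ring(c,31.5,40,4,26)
E
```

```text
position: [0.505, -0.0876, 0.3177]
tool_rot: [-2.627, -1.723, 0.005]
ft_force: [-0.3, 0.4, -1.2]
grip_width: 0.576
grip_force: 0.0
t 33.98 pos [ 0.505  -0.0876  0.3177] F [-0.3  0.4 -1.2] T [-0.   -0.11  0.04] w 50.1 g 0.0
scene pin axis [-1.5 -0.3]
scene 110 a pct [106.7 119.6 121.8] mean xy [-7.3  5.7] slope deg [  4.  -11.4] at axis 118.7
scene 136 a pct [ 7.4 11.9 14.3] mean xy [-20.4  12.1] slope deg [ 2.7 -2.4] at axis 12.7
top pin axis [-1.6  1. ]
top 111 a pct [115.6 118.8 121.6] mean xy [-7.4 -7.9] slope deg [1.4 0.3] at axis 118.5
top 183 a pct [ 8.2 11.3 14.2] mean xy [-10.8  -3.8] slope deg [-0.6 -0.9] at axis 11.1
```

The pin is within 1 to 2 mm of the post line, the stack is home and the robot is clear of everything.

```bash
python3 -c "
from bench import ctrl
print(ctrl.close_job())"
```

```text
the job is handed in; nothing more can be done
None
```

I handed the job in at about 34 s: the collar and sleeve measured fully home on the post, the keeper pin stood within about 2 mm of the post's line, and the reducer, strainer and spanner had not moved; the hand-in gave no verdict.

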